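Wind a printed arm bracket firm in the handwheel clamp

TASK

Turn the handwheel of the clamp clockwise (seen from above) by its upright knob, more than one full turn, until the jaw has pushed the black bracket against the sprung stop and the wheel comes up firm: clearly stiffer than while it ran free. Do not force it on past that, or the bracket is crushed; then let go of the wheel, and leave the other things on the desk alone.

Things in the scene. Friction and masses are not known exactly. Their poses are not given: they have to be found in the camera images.
- fixture: The clamp, fixed to the desk: aluminium base plate 130 x 385 x 20 mm, at one end a grey gearbox with a level black three-spoke handwheel. Origin on the desk surface under the wheel's vertical axis; +y along the plate from the wheel to jaw, bracket and stop; z up. But for the wheel and its knob nothing of it is higher than 80 mm.
- crank (a joint): Handwheel angle, rad: 0 at the start, grows clockwise seen from above (tightening); 1 rad moves the jaw 7 mm. Stays where left. Running free it takes a steady 6.5 N at the knob (3 to 6 N held at rest). Once the bracket meets the stop this climbs to 11.3 N over 1.45 rad, then steeply, 3 N per 0.1 rad. Tight enough from 0.8 rad past first contact on into the steep rise; over 25 N at the knob is too much.
- knob_top (a point): Centre of the top of the knob, an upright aluminium cylinder 26 mm across and 50 mm high on the wheel's rim, 65 mm from the wheel's axis; top 143 mm, foot 93 mm above the desk. It spins freely on its own pin, so a hand holding it need not turn. At wheel angle 0 it lies to -x of the fixture's origin.
- hub_top (a point): Centre of the top of the wheel's hub, on the wheel's axis, 98 mm above the desk (hub 36 mm across). The rim is a round bar 14 mm thick on a circle of 65 mm radius, its top at 92 mm; gaps between the three spokes are open.
- jaw: Moving jaw, aluminium block 90 mm wide, 30 mm thick, 46 mm high, driven along the fixture's +y by the wheel and only by it. Origin at the foot of the face that pushes the bracket: 100 mm from the wheel's axis at wheel angle 0.
- bracket: Black printed bracket, 120 mm (x) by 50 mm (y, clamped width) by 50 mm high, loose on the plate; origin at centre of underside. The jaw pushes it to the stop, a steel block with a sprung pad (5 N/mm, then stiff, 40 N/mm) whose place is set anew each time and not reported: met after 6.4 to 8.7 rad of the wheel, to be found by feel. Clamped right at 22 to 80 N; over 220 N crushes it.
- motor: Bystander, leave alone: stepper motor, 42 x 42 x 40 mm plus a short shaft, standing beside the clamp.
- screwdriver: Bystander, leave alone: screwdriver, 180 mm, lying beside the clamp.
- pliers: Bystander, leave alone: pliers, 140 mm, lying on the desk.
- spool: Bystander, leave alone: spool, 140 mm across, 56 mm high, lying flat.
- mug: Bystander, leave alone: mug, 80 mm across, 95 mm high.
- pulley: Bystander, leave alone: aluminium pulley, 68 mm across, 28 mm high, lying flat.
Not all that is in view belongs to the job. What is shaped like the bracket but orange or purple is not meant.

How it is judged:
By the outcome, as a careful person would: the job done as asked, in the order asked, and still so for the second after the job is handed in, with the robot touching nothing.
It also fails if it takes over 72 s, if anything falls off the work surface, if the arm or the gripper's body presses on something with over 40 N, if the wrist force passes 120 N, or if a joint passes its speed limit or range.

ROBOT

A 6-joint arm with a two-finger parallel gripper is mounted at the origin on the work surface. World frame = base frame: x ahead of the robot, y to its left, z up, the work surface at z = 0. Lengths are in m, angles in rad, forces in N, time in s.
With the tool pointing down it reaches from about 0.35 to 0.875 m from the base axis. Payload 4.2 kg.
Tool frame: the origin (TCP) lies between the finger pads; the fingertips stand 22 mm ahead of it and the grasp point (between the pads) lies 3 mm ahead of it (r.tcp_to_tips is the distance from the TCP to the fingertips, in m); x points along the fingers, y is the direction in which the jaws open and shut, and the axes are right-handed (so a half turn about x gives the same grasp; the last joint's range is limited). The gripper opens to 85 mm and grips with 20 to 120 N. Pads are 22 mm wide; open, the fingers measure 114 mm over their backs; the gripper's body (76 mm by 85 mm) begins 54 mm behind the grasp point. The pads swing forward as they close: fully open they stand 13 mm farther back than shut.
Start: joints at [-0.995, 0.385, 0.008, 0, -1.194, -0.259], TCP at [0.195, -0.594, 0.253] pointing down, gripper open.
Joint ranges: [-3.14, 3.14], [-1.21, 2.06], [-1.07, 1.41], [-3.16, 2.05], [-2.99, -0.16], [-3.1, 3.1]. Speed limits (rad/s): [2.79, 2.79, 3.14, 3.14, 3.14, 3.14].

INTERFACE

Orientations are given as a 3x3 rotation matrix whose columns are the frame's x, y, z axes.
In Python, from station import r gives the robot as it stands.
- The arm moves only by the shell command python3 -m jog 'ROWS' [FORCE]. ROWS is a JSON object of lists of equal length, an entry for each row: "gripper": the finger opening in mm, from 0 to 85.4; "linear": the shift along the tool's x, y, z in units of 50 mm (1.0 is 50 mm), a list of three; "turn": the turn about the tool's x in units of 5 degrees (1.0 is 5 degrees). A call has 1 to 5 rows; each row shifts and turns the commanded pose from where the row before left it, along the tool's axes as they then stand; what a row does not reach is not made up. A row lasts 1/10 s, in which the tool goes at most 50 mm and 8.59 degrees, less where a joint would pass 70% of its speed; a pose out of reach is approached as far as the arm can. A call is refused whole if a number of a shift passes 1 or a number of a turn 1, either way. A call with a gripper value outside its range is refused whole. The fingers move at their own pace and stop on an object; FORCE is the grip in N (left out, the last holds). Time passes only in rows, so rows that do not move let the fingers close. It gives the time, the measured TCP pose, the force and the opening at its end, in the units of the state.
- r.get_state(): the state, without advancing time (a new reading comes with each control period).
- r.snapshot(name): name is "side" or "top" or "wrist"; returns a dict with "image" (400x640x3 uint8, red, green, blue), "z_map" (400x640 float32, m along the optical axis (not along the pixel's ray), 0 where there is no reading), "K" (3x3 intrinsics, pixels), "R" (3x3) and "t" (3): a world point X has camera coordinates R X + t. Camera axes: x right, y down, z forward; pixel columns grow to the right and rows downward; lengths in m; the calibration is good to about 2 mm. The wrist camera is an equidistant fisheye: a pixel r from the principal point sees the ray r / f radians off the axis. A picture is of the moment at which its call begins.
- r.sign_off(): hands the job in, once; it reports no verdict.
Trained networks look in a picture, given as the dict that the camera call returned (one of the last four; its "shot" number tells which), for a name from the list of things; names that differ only in an ending like _2 or _b are one class to them, and where a whole thing is asked for, a point or a joint stands for the part that bears it (a point fixed in the world has none). Each returns a list of dicts, best first, with "confidence" (0 to 1); they miss things now and then, are a little off and sometimes report something else, mostly with a low value. They report only what shows in the picture. A call takes as long as a camera call. They do not tell look-alikes from the thing itself.
- r.regions_of(picture, label): "region" (400x640 bool, what is visible of it).
- r.pinpoint(picture, label): "xyz" ([x, y, z] in m, in the coordinates of the camera as it stood for that picture, good to about 4 mm: a listed point, or the origin of a listed thing).
The state is a dict: "clock": time; "q": joint angles; "joint_vel": joint speeds; "joint_efforts": joint torques, N m; "tool_pos": TCP position; "ee_rot": TCP orientation; "wrist_force": force on the tool from outside, world axes, zero at the start; "ft_torque": the same for the moment, N m; "gripper_width": finger opening in m.
Only numpy, scipy, OpenCV 4.12 (cv2) and the standard library are available. Lean on these libraries where they do the work, as an engineer would, in place of code of your own. Each camera call takes 0.05 s, during which the arm holds its last target. There are 200 camera calls.

## Working session

There is one attempt and no reset: what is moved stays moved. The work goes in short steps, Python scripts to look and compute and a shell command to move; the robot and the scene stay as the last step left them, time stands still between calls to the robot, and variables do not carry over. Pictures are saved under pics/ and viewed, about 8 in all and at most 12, crops included, and the job is handed in when it is done.

```bash
ls; mkdir -p pics; cat > h.py <<'E'
import numpy as np, cv2
from station import r
def world(p,x): return p["R"].T@(np.array(x)-p["t"])
def save(p,n,crop=None,s=1):
    im=p["image"][:,:,::-1]
    if crop: im=im[crop[1]:crop[3],crop[0]:crop[2]]
    cv2.imwrite("pics/"+n,cv2.resize(im,None,fx=s,fy=s))
def pix(p,X):
    c=p["R"]@np.array(X)+p["t"]; u=p["K"]@c; return (u[:2]/u[2]).round()
E
python3 - <<'E'
from h import *
s=r.get_state(); print(s["clock"],s["tool_pos"],s["ee_rot"].round(3) if hasattr(s["ee_rot"],'round') else s["ee_rot"],s["wrist_force"])
for n in("top","side"):
    p=r.snapshot(n); save(p,n+"1.png")
    for l in("knob_top","hub_top","fixture","jaw","bracket"):
        for d in r.pinpoint(p,l)[:3]:
            w=world(p,d["xyz"]); print(n,l,round(d["confidence"],2),w.round(3),pix(p,w))
a=cv2.imread("pics/top1.png");b=cv2.imread("pics/side1.png")
cv2.imwrite("pics/both.png",cv2.resize(np.vstack([a,b]),(480,600)))
E
```

```text
pics
0.0 [ 0.19456721 -0.59337497  0.25221834] [[-0.001 -0.311  0.95 ]
 [ 0.002  0.95   0.311]
 [-1.     0.002 -0.   ]] [-0.71867718 -0.44775206 -0.21915987]
top knob_top 0.38 [ 0.46  -0.17   0.142] [379. 215.]
top knob_top 0.32 [ 0.658  0.521 -0.   ] [158. 160.]
top knob_top 0.3 [ 0.55  -0.08   0.021] [344. 193.]
top hub_top 0.82 [ 0.525 -0.181  0.098] [380. 196.]
top fixture 0.76 [ 0.531 -0.178 -0.004] [374. 201.]
top jaw 0.66 [ 0.548 -0.08   0.016] [344. 194.]
top bracket 0.93 [ 0.594  0.227 -0.001] [248. 180.]
top bracket 0.92 [ 0.324 -0.134 -0.003] [361. 265.]
top bracket 0.58 [ 0.553 -0.055  0.021] [336. 192.]
side knob_top 0.53 [ 0.465 -0.17   0.143] [348. 149.]
side hub_top 0.85 [ 0.533 -0.18   0.097] [329. 153.]
side fixture 0.69 [ 0.529 -0.175  0.   ] [329. 174.]
side jaw 0.62 [ 0.546 -0.08   0.021] [317. 187.]
side bracket 0.82 [0.593 0.223 0.002] [275. 252.]
side bracket 0.75 [ 0.323 -0.137 -0.001] [382. 194.]
side bracket 0.58 [ 0.554 -0.053  0.017] [312. 192.]
```

View pics/top1.png

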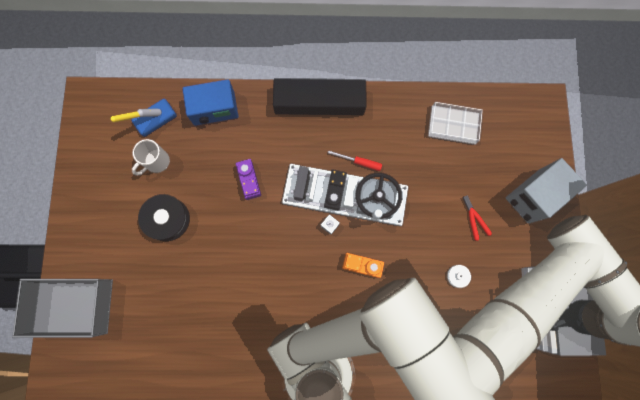

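View pics/side1.png

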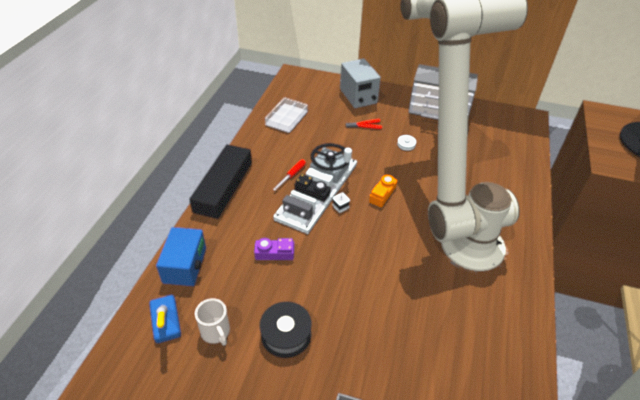

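The top view shows the clamp with its wheel hub at (380,196) and the light upright knob at (379,214). Jaw, black bracket and stop run to the left, which is +y. 
- **Could be taken for the bracket:** black one in the clamp (336,188), orange (364,265), purple (248,180). I choose the black one.
- **Could be taken for the knob:** knob (379,214), pulley (459,276), motor (330,224). I choose the one on the wheel rim.

The side view agrees, with the knob at (348,152).

```bash
python3 - <<'E'
import cv2
a=cv2.imread("pics/top1.png")[150:290,270:430]; cv2.imwrite("pics/crop1.png",cv2.resize(a,None,fx=4,fy=4,interpolation=cv2.INTER_CUBIC))
E
```

```text
(no output)
```

View pics/crop1.png

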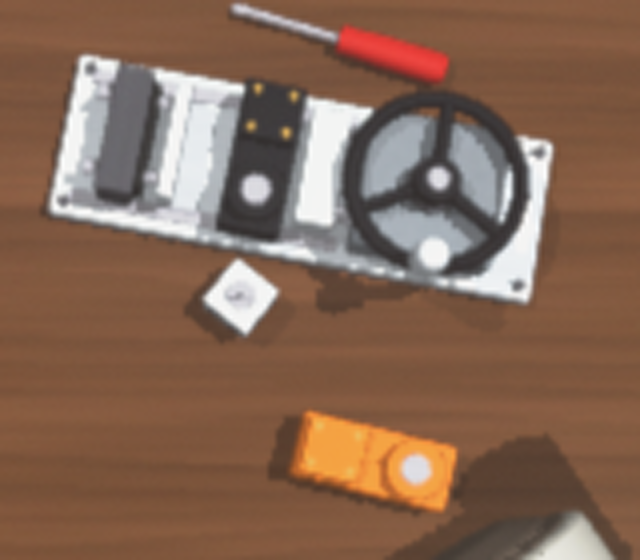

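```bash
R='{"gripper":[85,85,85,85,85],"linear":[[0,0.53,0.64],[0,0.53,0.64],[0,0.53,0.64],[0,0.53,0.64],[0,0.53,0.64]],"turn":[0,0,0,0,0]}' ; python3 -m jog '{"gripper":[85,85,85,85,85],"linear":[[0,0.53,0.64],[0,0.53,0.64],[0,0.53,0.64],[0,0.53,0.64],[0,0.53,0.64]],"turn":[0,0,0,0,0]}'
python3 -m jog '{"gripper":[70,70,70,70,70],"linear":[[0,0.53,0.64],[0,0.53,0.64],[0,0.53,0.64],[0,0.53,0.64],[0,0.53,0.64]],"turn":[0,0,0,0,0]}'
```

```text
clock: 1.1
tool_pos: [0.3061, -0.4168, 0.2535]
ee_rot: [[0.0, -0.311, 0.95], [-0.0, 0.95, 0.311], [-1.0, -0.001, 0.0]]
wrist_force: [0.7, 0.0, 0.5]
gripper_width: 0.0851
clock: 1.6
tool_pos: [0.4169, -0.2408, 0.2537]
ee_rot: [[0.001, -0.312, 0.95], [-0.0, 0.95, 0.312], [-1.0, -0.001, 0.001]]
wrist_force: [1.4, -0.5, 0.6]
gripper_width: 0.0699
```

The crop confirms it: knob at crop (433,252) on the rim, hub at (438,178), and the black bracket between jaw and stop. Next a closer look from the wrist camera.

```bash
python3 - <<'E'
from h import *
s=r.get_state(); print(s["clock"],np.array(s["tool_pos"]).round(4),s["q"])
for n in("wrist","top","side"):
    p=r.snapshot(n); save(p,n+"2.png")
    for l in("knob_top","hub_top","fixture","jaw"):
        for d in r.pinpoint(p,l)[:2]:
            w=world(p,d["xyz"]); print(n,l,round(d["confidence"],2),w.round(4))
    if n!="wrist":
        # top faces from depth
        v,u=np.indices(p["z_map"].shape); z=p["z_map"]; 
        X=np.linalg.inv(p["K"])@np.stack([u*z,v*z,z]).reshape(3,-1)
        W=(p["R"].T@(X-np.array(p["t"])[:,None])).T
        m=(z.ravel()>0)&(np.hypot(W[:,0]-.463,W[:,1]+.17)<.03)&(abs(W[:,2]-.143)<.006); k=W[m]
        m2=(z.ravel()>0)&(np.hypot(W[:,0]-.528,W[:,1]+.18)<.085)&(abs(W[:,2]-.09)<.007); q=W[m2]
        print(n,"knob depth",len(k),k.mean(0).round(4) if len(k) else "", k.min(0) if len(k) else "",k.max(0) if len(k) else"")
        if len(q)>20:print("wheel bbox mid",len(q),cv2.minEnclosingCircle(q[:,:2].astype(np.float32)))
E
```

```text
1.6 [ 0.4169 -0.2408  0.2537] [-1.85451304e-01  1.37962591e-01 -3.31238051e-01  1.10063572e-04
 -1.10062981e+00 -1.06851311e+00]
wrist knob_top 0.57 [ 0.4657 -0.1665  0.1437]
wrist hub_top 0.92 [ 0.5297 -0.1818  0.1022]
wrist fixture 0.73 [ 5.306e-01 -1.791e-01 -3.000e-04]
wrist jaw 0.85 [ 0.5484 -0.0826  0.0194]
top fixture 0.73 [ 5.007e-01 -4.901e-01 -5.000e-04]
top knob depth 0   
side knob_top 0.56 [ 0.4632 -0.1657  0.1428]
side hub_top 0.94 [ 0.5301 -0.1807  0.0954]
side fixture 0.92 [ 0.5285 -0.1762  0.0012]
side jaw 0.62 [ 0.5446 -0.0837  0.0186]
side jaw 0.25 [ 0.5295 -0.1755  0.0008]
side knob depth 27 [ 0.466  -0.1643  0.1403] [ 0.45481662 -0.17589048  0.1375566 ] [ 0.47763607 -0.14939866  0.14308613]
wheel bbox mid 415 ((0.5288779735565186, -0.17632991075515747), 0.07434354722499847)
```

View pics/wrist2.png

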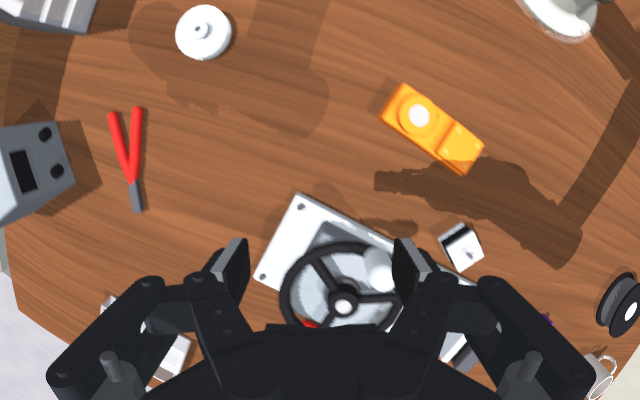

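Wrist view: knob at (378,270) on the rim of the wheel, hub at (343,305), nothing else near it. Going over the knob and down.

```bash
python3 -m jog '{"gripper":[70,70,70,70,70],"linear":[[0,0.37,0.46],[0,0.37,0.46],[0,0.36,0.46],[0,0,0],[0.4,0,0]],"turn":[0,0,0,0,0]}'
python3 -m jog '{"gripper":[70,70,70,70,70],"linear":[[0.45,0,0],[0.45,0,0],[0.45,0,0],[0.45,0,0],[0.38,0,0]],"turn":[0,0,0,0,0]}'
python3 -m jog '{"gripper":[20,20,20,20,20],"linear":[[0,0,0],[0,0,0],[0,0,0],[0,0,0],[0,0,0]],"turn":[0,0,0,0,0]}' 50
python3 -m jog '{"gripper":[20,20,20],"linear":[[0,0,0],[0,0,0],[0,0,0]],"turn":[0,0,0]}' 50
python3 - <<'E'
from h import *
p=r.snapshot("wrist"); save(p,"wrist3.png")
p=r.snapshot("side"); save(p,"side3.png",(260,100,420,240),4)
E
```

```text
clock: 2.85
tool_pos: [0.4667, -0.1685, 0.2354]
ee_rot: [[0.006, -0.313, 0.95], [-0.001, 0.95, 0.313], [-1.0, -0.003, 0.005]]
wrist_force: [-0.1, 0.1, -0.1]
gripper_width: 0.0702
clock: 3.35
tool_pos: [0.464, -0.1691, 0.1232]
ee_rot: [[-0.001, -0.311, 0.95], [0.0, 0.95, 0.311], [-1.0, 0.0, -0.001]]
wrist_force: [0.3, -0.5, 0.6]
gripper_width: 0.0702
clock: 3.85
tool_pos: [0.4654, -0.1688, 0.1257]
ee_rot: [[0.003, -0.312, 0.95], [-0.0, 0.95, 0.312], [-1.0, -0.001, 0.002]]
wrist_force: [-0.7, 1.5, 4.9]
gripper_width: 0.0247
clock: 4.15
tool_pos: [0.4654, -0.1688, 0.1257]
ee_rot: [[0.002, -0.312, 0.95], [-0.001, 0.95, 0.312], [-1.0, -0.001, 0.002]]
wrist_force: [-0.4, 1.0, 6.0]
gripper_width: 0.0246
```

View pics/wrist3.png

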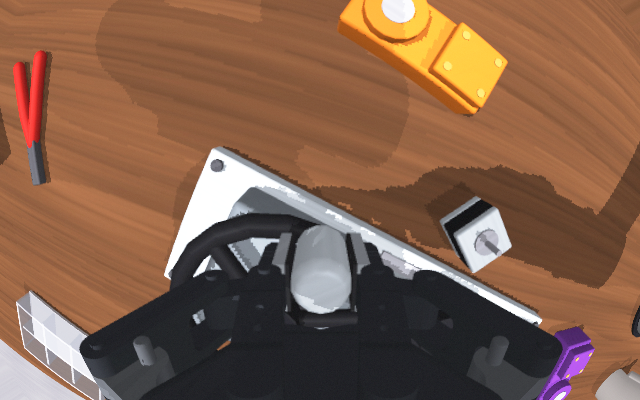

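Knob is held (opening 24.6 mm), sitting between the pads at (322,265). Working out the rows for the circle.

```bash
cat >> h.py <<'E'
S=np.array(r.get_state()["ee_rot"])
R0=np.array([[0,-.311,.950],[0,.950,.311],[-1,0,0]]); F=2.9516
def rows(a,b,n,rad=.065):
    t=np.linspace(a,b,n+1); P=rad*np.c_[np.cos(F-t),np.sin(F-t),0*t]@R0/.05
    P=(P-rad*np.array([np.cos(F),np.sin(F),0])@R0/.05).round(2)
    d=np.diff(P,axis=0).round(2)+0
    for i in range(0,n,5): print(round(t[i],2),"->",round(t[min(i+5,n)],2),d[i:i+5].tolist())
def feel(C=(.5292,-.1811)):
    s=r.get_state(); p=np.array(s["tool_pos"]); f=np.array(s["wrist_force"]); d=p[:2]-C
    a=np.arctan2(d[1],d[0]); t=np.array([np.sin(a),-np.cos(a)]); u=np.array([np.cos(a),np.sin(a)])
    print("t=%.2f th=%.3f rad=%.4f z=%.4f tang=%.1f radial=%.1f fz=%.1f w=%.4f"%(s["clock"],(F-a)%(2*np.pi),np.hypot(*d),p[2],-f[:2]@t,f[:2]@u,f[2],s["gripper_width"]))
E
python3 -c "
from h import *
feel(); rows(0,.5,5); rows(.5,6.5,30)"
```

```text
t=4.25 th=0.001 rad=0.0649 z=0.1257 tang=-0.1 radial=1.0 fz=5.8 w=0.0247
0.0 -> 0.5 [[0.0, 0.11, 0.07], [0.0, 0.1, 0.08], [0.0, 0.1, 0.09], [0.0, 0.08, 0.1], [0.0, 0.08, 0.1]]
0.5 -> 1.5 [[0.0, 0.11, 0.23], [0.0, 0.07, 0.25], [0.0, 0.02, 0.26], [0.0, -0.04, 0.26], [0.0, -0.08, 0.24]]
1.5 -> 2.5 [[0.0, -0.13, 0.23], [0.0, -0.18, 0.19], [0.0, -0.21, 0.15], [0.0, -0.23, 0.11], [0.0, -0.26, 0.06]]
2.5 -> 3.5 [[0.0, -0.25, 0.01], [0.0, -0.26, -0.04], [0.0, -0.24, -0.09], [0.0, -0.22, -0.14], [0.0, -0.19, -0.18]]
3.5 -> 4.5 [[0.0, -0.15, -0.21], [0.0, -0.1, -0.24], [0.0, -0.05, -0.26], [0.0, 0.0, -0.26], [0.0, 0.05, -0.25]]
4.5 -> 5.5 [[0.0, 0.1, -0.24], [0.0, 0.14, -0.21], [0.0, 0.19, -0.19], [0.0, 0.21, -0.14], [0.0, 0.24, -0.09]]
5.5 -> 6.5 [[0.0, 0.26, -0.05], [0.0, 0.26, 0.01], [0.0, 0.25, 0.05], [0.0, 0.24, 0.11], [0.0, 0.21, 0.15]]
```

```bash
python3 -m jog '{"gripper":[20,20,20,20,20],"linear":[[-0.02,0.11,0.07],[0,0.10,0.08],[0,0.10,0.09],[0,0.08,0.10],[0,0.08,0.10]],"turn":[0,0,0,0,0]}' 70 ; python3 -c "
from h import *
feel()"
python3 -m jog '{"gripper":[20,20,20,20,20],"linear":[[0,0.11,0.23],[0,0.07,0.25],[0,0.02,0.26],[0,-0.04,0.26],[0,-0.08,0.24]],"turn":[0,0,0,0,0]}'; python3 -c "
from h import *
feel()"
```

```text
clock: 4.75
tool_pos: [0.4779, -0.1406, 0.1258]
ee_rot: [[-0.001, -0.312, 0.95], [-0.002, 0.95, 0.312], [-1.0, -0.002, -0.001]]
wrist_force: [-1.2, -7.6, 1.2]
gripper_width: 0.0245
t=4.75 th=0.478 rad=0.0653 z=0.1258 tang=6.7 radial=-3.8 fz=1.2 w=0.0245
clock: 5.25
tool_pos: [0.5337, -0.1157, 0.1258]
ee_rot: [[-0.005, -0.311, 0.95], [0.001, 0.95, 0.311], [-1.0, 0.002, -0.005]]
wrist_force: [-7.6, 1.8, 7.6]
gripper_width: 0.0245
t=5.25 th=1.450 rad=0.0655 z=0.1258 tang=7.7 radial=1.3 fz=7.6 w=0.0245
```

```bash
f(){ python3 -c "
from h import *
feel()"; }
python3 -m jog '{"gripper":[20,20,20,20,20],"linear":[[0,-0.13,0.23],[0,-0.18,0.19],[0,-0.21,0.15],[0,-0.23,0.11],[0,-0.26,0.06]],"turn":[0,0,0,0,0]}' >/dev/null; f
python3 -m jog '{"gripper":[20,20,20,20,20],"linear":[[0,-0.25,0.01],[0,-0.26,-0.04],[0,-0.24,-0.09],[0,-0.22,-0.14],[0,-0.19,-0.18]],"turn":[0,0,0,0,0]}' >/dev/null; f
```

```text
t=5.75 th=2.474 rad=0.0654 z=0.1258 tang=6.6 radial=1.1 fz=5.1 w=0.0242
t=6.25 th=3.472 rad=0.0649 z=0.1258 tang=7.8 radial=-3.5 fz=3.4 w=0.0243
```

```bash
f(){ python3 -c "
from h import *
feel()"; }
python3 -m jog '{"gripper":[20,20,20,20,20],"linear":[[0,-0.15,-0.21],[0,-0.10,-0.24],[0,-0.05,-0.26],[0,0,-0.26],[0,0.05,-0.25]],"turn":[0,0,0,0,0]}' >/dev/null; f
python3 -m jog '{"gripper":[20,20,20,20,20],"linear":[[0,0.10,-0.24],[0,0.14,-0.21],[0,0.19,-0.19],[0,0.21,-0.14],[0,0.24,-0.09]],"turn":[0,0,0,0,0]}' >/dev/null; f
python3 -c "
from h import *
rows(5.5,6.0,5);rows(6,10,40)"
```

```text
t=6.75 th=4.462 rad=0.0645 z=0.1258 tang=7.0 radial=-1.8 fz=-2.7 w=0.0243
t=7.25 th=5.477 rad=0.0646 z=0.1258 tang=7.1 radial=-0.7 fz=-3.2 w=0.0243
5.5 -> 6.0 [[0.0, 0.13, -0.03], [0.0, 0.13, -0.02], [0.0, 0.13, 0.0], [0.0, 0.13, 0.01], [0.0, 0.13, 0.02]]
6.0 -> 6.5 [[0.0, 0.12, 0.03], [0.0, 0.12, 0.05], [0.0, 0.12, 0.06], [0.0, 0.11, 0.07], [0.0, 0.1, 0.08]]
6.5 -> 7.0 [[0.0, 0.09, 0.09], [0.0, 0.09, 0.1], [0.0, 0.07, 0.11], [0.0, 0.06, 0.11], [0.0, 0.05, 0.12]]
7.0 -> 7.5 [[0.0, 0.04, 0.13], [0.0, 0.03, 0.13], [0.0, 0.01, 0.12], [0.0, 0.0, 0.13], [0.0, -0.02, 0.13]]
7.5 -> 8.0 [[0.0, -0.02, 0.13], [0.0, -0.04, 0.12], [0.0, -0.05, 0.12], [0.0, -0.06, 0.12], [0.0, -0.08, 0.11]]
8.0 -> 8.5 [[0.0, -0.08, 0.09], [0.0, -0.09, 0.09], [0.0, -0.11, 0.09], [0.0, -0.11, 0.07], [0.0, -0.11, 0.05]]
8.5 -> 9.0 [[0.0, -0.12, 0.05], [0.0, -0.13, 0.04], [0.0, -0.13, 0.02], [0.0, -0.13, 0.01], [0.0, -0.13, -0.01]]
9.0 -> 9.5 [[0.0, -0.12, -0.02], [0.0, -0.13, -0.03], [0.0, -0.12, -0.04], [0.0, -0.12, -0.05], [0.0, -0.11, -0.07]]
9.5 -> 10.0 [[0.0, -0.11, -0.07], [0.0, -0.1, -0.09], [0.0, -0.08, -0.1], [0.0, -0.08, -0.1], [0.0, -0.07, -0.11]]
```

```bash
f(){ python3 -c "
from h import *
feel()"; }
python3 -m jog '{"gripper":[20,20,20,20,20],"linear":[[0,0.13,-0.03],[0,0.13,-0.02],[0,0.13,0],[0,0.13,0.01],[0,0.13,0.02]],"turn":[0,0,0,0,0]}' >/dev/null; f
python3 -m jog '{"gripper":[20,20,20],"linear":[[0,0.12,0.03],[0,0.12,0.05],[0,0.12,0.06]],"turn":[0,0,0]}' >/dev/null; f
python3 -m jog '{"gripper":[20,20],"linear":[[0,0.11,0.07],[0,0.10,0.08]],"turn":[0,0]}' >/dev/null; f
python3 -m jog '{"gripper":[20,20,20],"linear":[[0,0.09,0.09],[0,0.09,0.10],[0,0.07,0.11]],"turn":[0,0,0]}' >/dev/null; f
python3 -m jog '{"gripper":[20,20],"linear":[[0,0.06,0.11],[0,0.05,0.12]],"turn":[0,0]}' >/dev/null; f
```

```text
t=7.75 th=5.990 rad=0.0648 z=0.1258 tang=7.7 radial=-1.4 fz=-2.3 w=0.0240
t=8.05 th=0.005 rad=0.0650 z=0.1258 tang=7.0 radial=-3.2 fz=-0.6 w=0.0241
t=8.25 th=0.202 rad=0.0652 z=0.1258 tang=7.8 radial=-2.9 fz=-0.8 w=0.0242
t=8.55 th=0.491 rad=0.0653 z=0.1258 tang=7.6 radial=-4.0 fz=1.8 w=0.0240
t=8.75 th=0.674 rad=0.0654 z=0.1257 tang=9.7 radial=-4.3 fz=4.8 w=0.0243
```

```bash
f(){ python3 -c "
from h import *
feel()"; }
python3 -m jog '{"gripper":[20,20],"linear":[[0,0.04,0.13],[0,0.03,0.13]],"turn":[0,0]}' >/dev/null; f
python3 -m jog '{"gripper":[20,20,20],"linear":[[0,0.01,0.12],[0,0,0.13],[0,-0.02,0.13]],"turn":[0,0,0]}' >/dev/null; f
```

```text
t=8.95 th=0.867 rad=0.0655 z=0.1258 tang=8.8 radial=-4.1 fz=7.1 w=0.0242
t=9.25 th=1.139 rad=0.0654 z=0.1257 tang=9.5 radial=4.0 fz=12.2 w=0.0240
```

```bash
f(){ python3 -c "
from h import *
feel()"; }
python3 -m jog '{"gripper":[20],"linear":[[0,-0.02,0.13]],"turn":[0]}' >/dev/null; f
python3 -m jog '{"gripper":[20],"linear":[[0,-0.04,0.12]],"turn":[0]}' >/dev/null; f
python3 -m jog '{"gripper":[20],"linear":[[0,-0.05,0.12]],"turn":[0]}' >/dev/null; f
```

```text
t=9.35 th=1.239 rad=0.0655 z=0.1257 tang=10.3 radial=2.6 fz=10.8 w=0.0241
t=9.45 th=1.336 rad=0.0654 z=0.1257 tang=11.4 radial=4.4 fz=11.9 w=0.0244
t=9.55 th=1.437 rad=0.0654 z=0.1257 tang=10.7 radial=6.1 fz=11.3 w=0.0244
```

```bash
f(){ python3 -c "
from h import *
feel()"; }
python3 -m jog '{"gripper":[20],"linear":[[0,-0.06,0.12]],"turn":[0]}' >/dev/null; f
python3 - <<'E'
from h import *
p=r.snapshot("side"); save(p,"side4.png",(265,130,365,240),5); feel()
for d in r.pinpoint(p,"jaw")[:2]+r.pinpoint(p,"bracket")[:3]: print(round(d["confidence"],2),world(p,d["xyz"]).round(3))
E
```

```text
t=9.65 th=1.541 rad=0.0655 z=0.1257 tang=12.1 radial=5.1 fz=11.1 w=0.0246
t=9.70 th=1.561 rad=0.0655 z=0.1257 tang=9.9 radial=4.1 fz=11.6 w=0.0242
0.7 [ 0.555 -0.03   0.021]
0.91 [ 0.322 -0.133  0.   ]
0.74 [0.59  0.226 0.002]
0.57 [ 0.564 -0.005  0.016]
```

View pics/side4.png

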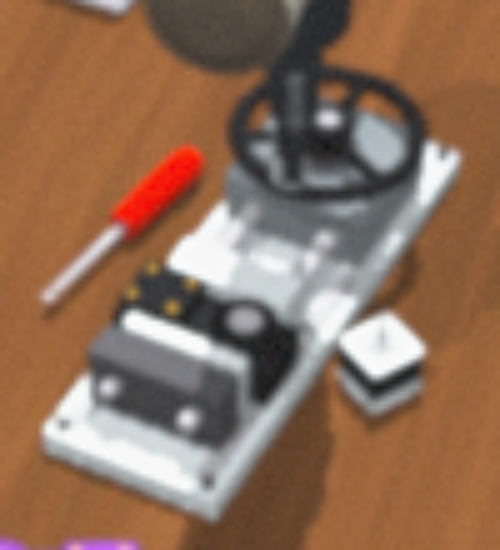

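The bracket now sits flat against the white stop pad at crop (190,345). Motor (380,360) and screwdriver (130,220) are where they were. The force rose from about 7.3 N to 12 N moving, and is 9.9 N held at rest. That puts the wheel roughly 1.2 rad past contact, so I let go here.

```bash
f(){ python3 -c "
from h import *
feel()"; }
python3 -m jog '{"gripper":[20,20],"linear":[[0,0,-0.02],[0,0,0]],"turn":[0,0]}' >/dev/null; f
python3 -m jog '{"gripper":[50,50,50,50,50],"linear":[[0,0,0],[0,0,0],[0,0,0],[0,0,0],[0,0,0]],"turn":[0,0,0,0,0]}'
python3 -m jog '{"gripper":[50,50,50,50,50],"linear":[[-0.1,0,0],[-0.3,0,0],[-0.5,0,0],[-0.5,0,0],[-0.5,0,0]],"turn":[0,0,0,0,0]}'
python3 -m jog '{"gripper":[50,50,50,50,50],"linear":[[-0.5,0,-0.3],[-0.5,-0.3,-0.6],[0,-0.5,-0.7],[0,-0.5,-0.7],[0,-0.5,-0.7]],"turn":[0,0,0,0,0]}'
python3 -m jog '{"gripper":[50,50,50,50,50],"linear":[[0,-0.5,-0.7],[0,-0.5,-0.7],[0,-0.5,-0.6],[0,0,0],[0,0,0]],"turn":[0,0,0,0,0]}'
python3 - <<'E'
from h import *
for n in ("side","top"):
    p=r.snapshot(n); save(p,n+"5.png",(250,100,410,240) if n=="side" else (270,130,430,270),3)
    for l in("knob_top","hub_top","jaw"):
        for d in r.pinpoint(p,l)[:1]: print(n,l,round(d["confidence"],2),world(p,d["xyz"]).round(4))
cv2.imwrite("pics/fin.png",np.vstack([cv2.imread("pics/side5.png"),cv2.imread("pics/top5.png")])[:, :][::1])
a=cv2.imread("pics/fin.png"); cv2.imwrite("pics/fin.png",cv2.resize(a,(int(a.shape[1]*590/a.shape[0]),590)))
E
```

```text
t=10.00 th=1.559 rad=0.0654 z=0.1258 tang=6.3 radial=4.3 fz=7.3 w=0.0242
clock: 10.5
tool_pos: [0.5428, -0.1179, 0.1252]
ee_rot: [[-0.0, -0.311, 0.95], [-0.0, 0.95, 0.311], [-1.0, 0.0, -0.0]]
wrist_force: [-0.3, 0.6, -0.6]
gripper_width: 0.0502
clock: 11.0
tool_pos: [0.5427, -0.1178, 0.2216]
ee_rot: [[0.0, -0.312, 0.95], [-0.0, 0.95, 0.312], [-1.0, -0.0, 0.0]]
wrist_force: [0.3, -0.4, -0.8]
gripper_width: 0.0497
clock: 11.5
tool_pos: [0.4271, -0.251, 0.2712]
ee_rot: [[0.001, -0.312, 0.95], [-0.0, 0.95, 0.312], [-1.0, -0.001, 0.001]]
wrist_force: [1.0, -0.5, 0.4]
gripper_width: 0.0497
clock: 12.0
tool_pos: [0.356, -0.353, 0.2705]
ee_rot: [[0.0, -0.309, 0.951], [-0.0, 0.951, 0.309], [-1.0, -0.0, 0.0]]
wrist_force: [-0.2, -0.6, -0.1]
gripper_width: 0.0498
side knob_top 0.57 [ 0.5402 -0.1155  0.1475]
side hub_top 0.91 [ 0.5298 -0.1805  0.096 ]
side jaw 0.61 [ 0.5546 -0.0296  0.0202]
top knob_top 0.66 [ 0.5361 -0.1187  0.1451]
top hub_top 0.56 [ 0.5288 -0.1813  0.0975]
top jaw 0.74 [ 0.5594 -0.0261  0.0185]
```

View pics/fin.png

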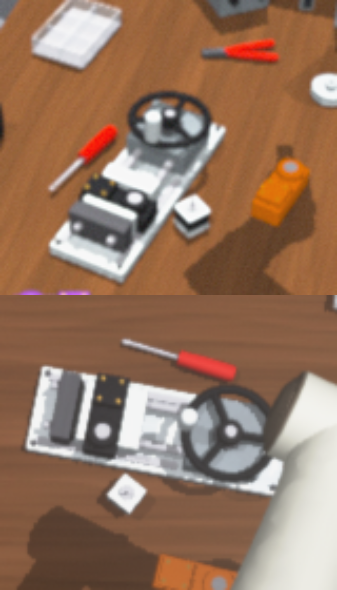

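The picture shows the hand clear and the knob left at about 7.8 rad, at lower-panel pixel (190,413). The bracket is held between jaw and stop, and the bystanders haven't moved. Handing in.

```bash
python3 -c "
from station import r
print(r.sign_off(), r.get_state()['clock'])"
```

```text
the job is handed in; nothing more can be done
the job is handed in; nothing more can be done
```

The clamp is tight: I turned the handwheel by its knob about 7.8 rad clockwise (roughly 1¼ turns), let go, and handed the job in at about 12 s.

- **Force:** the knob read about 7.3 N while the wheel ran free and 12.1 N at the end, or 9.9 N held at rest. By my fit the bracket met the stop at about 6.6 rad. That leaves the wheel about 1.2 rad past contact, inside the tight range and short of the steep rise.
- **Last pictures:** the bracket sits against the stop's pad and the knob is still where I left it, at about 7.8 rad. The motor and screwdriver beside the clamp look unmoved, and so do the pliers and pulley. The spool and mug were out of these last views and the arm went nowhere near them. The robot touches nothing, and the wrist force is near zero.
- **Doubtful:** the force readings scattered by about 1 N, with one early reading of 9.7 N out of line, so the contact angle is only good to about 0.2 rad. The free-running force also read about 0.8 N above the stated 6.5 N.

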